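Turn over the sampling board against the upstand

TASK

In the food-testing van, turn the big grooved cutting board over so that its plain side is up. Push it up against the coved steel upstand behind it until it stands leaning there by itself, then tip its top edge back towards the robot so that it ends lying flat on the worktop, groove down, in front of the upstand. Leave the small plain board where it is.

Things in the scene. Friction and masses are not known exactly. Their poses are not given: they have to be found in the camera images.
- big_board_center (a point): Big white plastic board, 120 (x) x 130 (y) x 14 mm thick, 0.2 kg, a thin grey groove round one face; too wide to grip across. The point is its centre. z points out of the grooved face: up at the start, down when turned over; x towards the upstand. It starts flat, 10 to 40 mm in front of the upstand, within 8 degrees of square to it, left or right of its middle.
- upstand_foot (a point): Fixed slippery steel fence, 420 mm long. Point: middle of its foot line, on the worktop, robot side. y runs along it, x across it, away from the robot. Coved front: 45 degrees up to 20 mm high and 20 mm back, then steeper to 40 mm high (31 back) and 68 mm (38 back). A board whose near edge is pushed to the foot rides up it by its far edge and stays leaning at about 60 degrees.
- upstand_top (a point): Middle of the fence's top front edge, 68 mm high, 38 mm behind the foot line, axes as the foot's. The top is 11 mm thick; behind it is a low flange. The big board leaning here has its upper edge about 35 mm above the top edge and 20 mm behind it. Pushed there from behind, over the fence, it pivots on its lower edge and falls flat towards the robot.
- small_board_center (a point): Small white plastic board, plain on both faces, 85 x 80 x 10 mm, flat in front of the upstand on the other side of its middle from the big board. A bystander. The point is its centre, 5 mm above the worktop.
There are look-alikes about, which are no part of the job. Leave any blue or yellow look-alike of the part that bears big_board_center alone.

How it is judged:
By the outcome, as a careful person would: the job done as asked, in the order asked, and still so for the second after the job is handed in, with the robot touching nothing.
It also fails if it takes over 48 s, if anything falls off the work surface, if the arm or the gripper's body presses on something with over 40 N, if the wrist force passes 120 N, or if a joint passes its speed limit or range.

ROBOT

A 6-joint arm with a two-finger parallel gripper is mounted at the origin on the work surface. World frame = base frame: x ahead of the robot, y to its left, z up, the work surface at z = 0. Lengths are in mm, angles in rad, forces in N, time in s.
With the tool pointing down it reaches from about 400 to 925 mm from the base axis. Payload 12.5 kg.
Tool frame: the origin (TCP) lies on the front face of the gripper's body, between the roots of the fingers; the fingertips stand 78 mm ahead of it and the grasp point (between the pads) lies 59 mm ahead of it (env.nose_length is the distance from the TCP to the fingertips, in mm); z points along the fingers, y is the line along which they close (so a half turn about z gives the same grasp; the last joint's range is limited). The gripper opens to 95 mm and grips with 3 to 60 N. Pads are 20 mm wide; open, the fingers measure 119 mm over their backs; the gripper's body (75 mm by 180 mm) begins 59 mm behind the grasp point.
Start: joints at [1.157, 0.491, 1.559, -0, 1.092, -0.106], TCP at [189.332, 595.644, 292.261] pointing down, gripper open.
Joint ranges: [-3.1, 3.1], [-0.84, 2.19], [0.05, 2.79], [-1.13, 4.28], [0.06, 2.93], [-2.69, 2.69]. Speed limits (rad/s): [2.22, 2.22, 2.79, 3.14, 3.14, 3.14].

INTERFACE

Orientations are given as [roll, pitch, yaw] about the fixed x, y, z axes, in that order (R = Rz(yaw) Ry(pitch) Rx(roll)).
In Python, from cell import env gives the robot as it stands.
- The arm moves only by the tool jog_arm, never from a script. Its argument "motion" is a list of rows, each a list of 7 numbers: the turn, a rotation vector about the tool's x, y, z in degrees, then the shift along the tool's x, y, z in mm, then the finger opening in mm, from 0 to 95.1. In form: [[wx, wy, wz, x, y, z, hand], ...]. A call has 1 to 10 rows; each row shifts and turns the commanded pose from where the row before left it, along the tool's axes as they then stand; what a row does not reach is not made up. A row lasts 1/8 s, in which the tool goes at most 62.5 mm and 10.7 degrees, less where a joint would pass 70% of its speed; a pose out of reach is approached as far as the arm can. A call is refused whole if a number of a shift passes 62.5 or a number of a turn 10.7, either way. A call with a gripper value outside its range is refused whole. The fingers move at their own pace and stop on an object; the grip force is fixed at half the most. Time passes only in rows, so rows that do not move let the fingers close. It gives the time, the measured TCP pose, the force, the opening and the grip force at its end, in the units of the state.
- env.state(): the state, without advancing time (a new reading comes with each control period).
- env.read_camera(name): name is "side" or "top"; returns a dict with "color" (400x640x3 uint8, red, green, blue), "z_map" (400x640 float32, mm along the optical axis (not along the pixel's ray), 0 where there is no reading), "camera_matrix" (3x3 intrinsics, pixels), "world_to_cam" (4x4, takes a point from world to camera coordinates). Camera axes: x right, y up, looking along -z (the intrinsics and any distortion apply to the point x, -y, -z); pixel columns grow to the right and rows downward; lengths in mm; the calibration is good to about 2 mm. A picture is of the moment at which its call begins.
- env.job_done(): hands the job in; it is judged then, once.
Trained networks look in the newest picture that a camera, given by its name, has taken for a name from the list of things; names that differ only in an ending like _2 or _b are one class to them, and where a whole thing is asked for, a point or a joint stands for the part that bears it (a point fixed in the world has none). Each returns a list of dicts, best first, with "score" (0 to 1); they miss things now and then, are a little off and sometimes report something else, mostly with a low value. They report only what shows in the picture. A call takes as long as a camera call. They do not tell look-alikes from the thing itself.
- env.recognise(camera, thing): "location" ([column, row] in pixels, amid what is visible of it).
The state is a dict: "t": time; "joints": joint angles; "qvel": joint speeds; "tau": joint torques, N m; "eef_pos": TCP position; "tcp_rot": TCP orientation; "ft_force": force on the tool from outside, world axes, zero at the start; "moment": the same for the moment, N m; "opening": opening from 0.0 (shut) to 1.0 (fully open); "grip_force": force on a finger pad.
Only numpy, scipy, OpenCV 4.12 (cv2) and the standard library are available. Lean on these libraries where they do the work, as an engineer would, in place of code of your own. Each camera call takes 0.05 s, during which the arm holds its last target. There are 200 camera calls.

## Working session

There is one attempt and no reset: what is moved stays moved. The work goes in short steps, Python scripts to look and compute and a tool call to move; the robot and the scene stay as the last step left them, time stands still between calls to the robot, and variables do not carry over. Pictures are saved under pics/ and viewed, at most 10 in all, crops included, and the job is handed in when it is done.

Besides the shell and the picture viewer there is one more tool, called after "Request:" by a JSON object that holds its "api" and its "payload". jog_arm: Moves the arm, as the interface text tells. Its arguments: {"type":"object","properties":{"motion":{"type":"array"}},"required":["motion"]}

```bash
mkdir -p pics
cat > h.py <<'E'
import numpy as np, cv2
from cell import env
def cam(n):
    return env.read_camera(n)
def px2w(c,u,v,z=None):
    K=c["camera_matrix"];T=np.linalg.inv(c["world_to_cam"])
    r=np.array([(u-K[0,2])/K[0,0],-(v-K[1,2])/K[1,1],-1.])
    d=T[:3,:3]@r;o=T[:3,3]
    if z is None: s=c["z_map"][int(v),int(u)]
    else: s=(z-o[2])/d[2]
    return o+s*d
def cloud(c):
    K=c["camera_matrix"];T=np.linalg.inv(c["world_to_cam"])
    v,u=np.mgrid[:400,:640];z=c["z_map"]
    p=np.stack([(u-K[0,2])/K[0,0]*z,-(v-K[1,2])/K[1,1]*z,-z],-1)
    return p@T[:3,:3].T+T[:3,3]
E
python3 - <<'E'
from h import *
ims=[]
for n in("top","side"):
    c=cam(n);ims.append(c["color"])
    for t in("big_board_center","small_board_center","upstand_foot","upstand_top"):
        for r in env.recognise(n,t)[:4]:
            u,v=r["location"]
            print(n,t,round(r["score"],2),np.round([u,v]),px2w(c,u,v).round(0))
    cv2.imwrite(f"pics/{n}0.png",c["color"][...,::-1])
print(env.state())
E
```

```text
top big_board_center 0.86 [427. 126.] [ 804. -244.   13.]
top big_board_center 0.82 [292. 293.] [293. 197.  11.]
top big_board_center 0.58 [297. 217.] [521. 179.  15.]
top big_board_center 0.55 [182. 299.] [284. 523.   7.]
top small_board_center 0.77 [372. 223.] [497. -52.   7.]
top upstand_foot 0.91 [337. 179.] [631.  53.  34.]
top upstand_foot 0.21 [372. 220.] [504. -51.  10.]
top upstand_top 0.7 [338. 181.] [627.  48.  27.]
side big_board_center 0.93 [296. 221.] [514. 161.  13.]
side big_board_center 0.83 [504. 264.] [ 808. -240.   14.]
side big_board_center 0.55 [211. 258.] [290. 189.  15.]
side small_board_center 0.64 [351. 282.] [500. -56.   9.]
side upstand_foot 0.63 [371. 233.] [624.   6.  29.]
side upstand_top 0.6 [371. 231.] [626.  10.  31.]
{'t': 0.5, 'joints': array([ 1.15740966e+00,  4.90894063e-01,  1.55895103e+00,  5.68339064e-06,
        1.09165758e+00, -1.05606066e-01]), 'qvel': array([-8.07751268e-05,  6.86950184e-04,  5.93048621e-04, -1.79619831e-03,
        4.38323724e-04, -2.20334770e-03]), 'tau': array([-1.08239150e-03, -6.12058067e+01, -2.58285713e+01,  6.92573609e-02,
        4.46861261e-02,  4.57149463e-05]), 'eef_pos': array([189.31981817, 595.63307621, 292.24703524]), 'tcp_rot': array([3.14150264e+00, 4.47006545e-06, 2.83380944e+00]), 'ft_force': array([-1.25992403, -0.61809128, -0.64588803]), 'moment': array([-0.02775082,  0.02386075, -0.01355951]), 'grip_force': 0.0, 'opening': 0.9986695398324602}
```

View pics/top0.png

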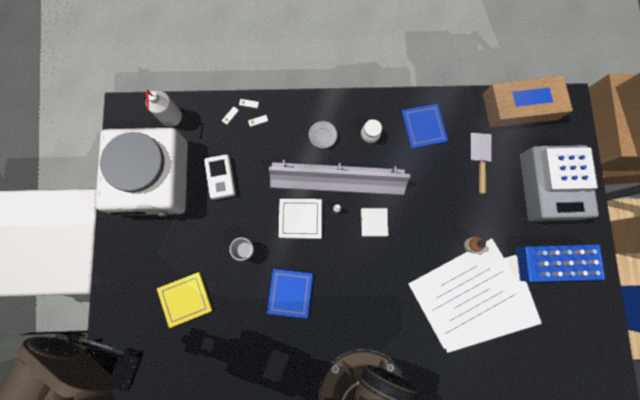

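View pics/side0.png

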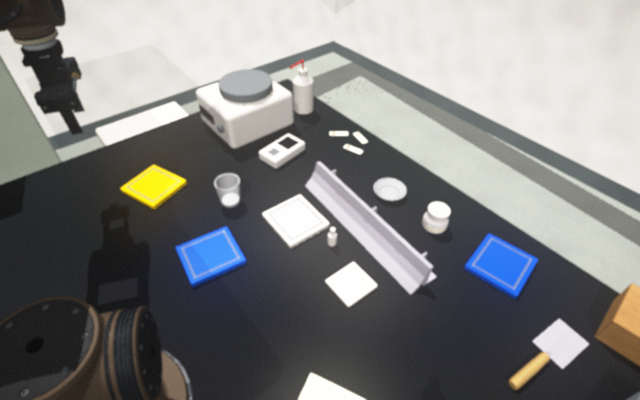

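Candidates in the top view: the white grooved board (300,218), the small white plain board (374,222), blue boards (425,126) and (290,293), a yellow board (185,299), and white paper (475,297). I choose (300,218). There is also a small vial at (337,208), beside the board. Next I measure its pose and the fence line, and check the crop.

```bash
cat > m.py <<'E'
from h import *
def board(c,lo,hi,zr=(5,30)):
    P=cloud(c);col=c["color"].astype(int)
    m=(P[...,0]>lo[0])&(P[...,0]<hi[0])&(P[...,1]>lo[1])&(P[...,1]<hi[1])&(col.min(-1)>120)
    m=(m*255).astype(np.uint8);n,l,s,_=cv2.connectedComponentsWithStats(m)
    i=1+np.argmax(s[1:,4]);return P[l==i],l==i
E
python3 - <<'E'
from m import *
for n in("top","side"):
    c=cam(n);P=cloud(c)
    for nm,lo,hi in(("big",(430,85),(592,260)),("small",(430,-120),(570,0)),("vial",(500,35),(575,90))):
        q,m=board(c,lo,hi)
        ys,xs=np.nonzero(m)
        W=np.array([px2w(c,u,v,14 if nm=="big" else 10)[:2] for u,v in zip(xs,ys)],np.float32)
        print(n,nm,len(q),"zmed",np.median(q[:,2]).round(1),"rect",cv2.minAreaRect(W), q.max(0).round(),q.min(0).round())
    # fence profile
    for y0 in(-120,0,60,130,170):
        s=(abs(P[...,1]-y0)<6)&(P[...,0]>560)&(P[...,0]<700)&(P[...,2]>6)
        q=P[s];
        if len(q): print(n,y0,"fence top",q[q[:,2]>55][:,0].min().round() if (q[:,2]>55).any() else None,[(b,q[abs(q[:,2]-b)<4][:,0].mean().round(1) if (abs(q[:,2]-b)<4).any() else None) for b in(10,20,30,40,50,60,68)])
    r=c["color"][150:260,240:420] if n=="top" else c["color"][150:310,230:450]
    cv2.imwrite(f"pics/{n}crop.png",cv2.resize(r,None,fx=3,fy=3,interpolation=2)[...,::-1])
E
```

```text
top big 1725 zmed 14.0 rect ((516.7931518554688, 170.21697998046875), (131.3218231201172, 123.43639373779297), 88.26129150390625) [583. 238.  21.] [455. 103.  -6.]
top small 760 zmed 9.9 rect ((498.6878967285156, -58.371482849121094), (82.72213745117188, 86.51728057861328), 88.55632781982422) [543. -17.  16.] [ 456. -102.   -4.]
top vial 45 zmed 36.5 rect ((545.6294555664062, 54.887733459472656), (19.662023544311523, 22.199844360351562), 43.47697448730469) [559.  67.  58.] [533.  47.  -1.]
top -120 fence top 624.0 [(10, np.float64(609.8)), (20, np.float64(619.9)), (30, np.float64(620.2)), (40, np.float64(618.8)), (50, np.float64(645.2)), (60, np.float64(629.9)), (68, np.float64(631.2))]
top 0 fence top 633.0 [(10, np.float64(625.1)), (20, np.float64(618.0)), (30, np.float64(623.7)), (40, np.float64(628.9)), (50, np.float64(631.7)), (60, np.float64(636.6)), (68, np.float64(640.8))]
top 60 fence top 637.0 [(10, np.float64(615.2)), (20, np.float64(621.9)), (30, np.float64(628.9)), (40, np.float64(633.9)), (50, np.float64(637.2)), (60, np.float64(641.3)), (68, np.float64(645.7))]
top 130
[... 1188 characters left out ...]
40, np.float64(629.2)), (50, np.float64(631.9)), (60, np.float64(636.8)), (68, np.float64(640.3))]
side 60 fence top 637.0 [(10, np.float64(614.1)), (20, np.float64(622.4)), (30, np.float64(629.4)), (40, np.float64(634.2)), (50, np.float64(637.4)), (60, np.float64(639.8)), (68, np.float64(645.9))]
side 130 fence top 643.0 [(10, np.float64(600.5)), (20, np.float64(623.0)), (30, np.float64(634.0)), (40, np.float64(639.7)), (50, np.float64(643.0)), (60, np.float64(645.1)), (68, np.float64(651.4))]
side 170 fence top 648.0 [(10, np.float64(603.3)), (20, np.float64(619.2)), (30, np.float64(637.4)), (40, np.float64(642.9)), (50, np.float64(646.1)), (60, np.float64(649.0)), (68, np.float64(653.4))]
```

View pics/topcrop.png

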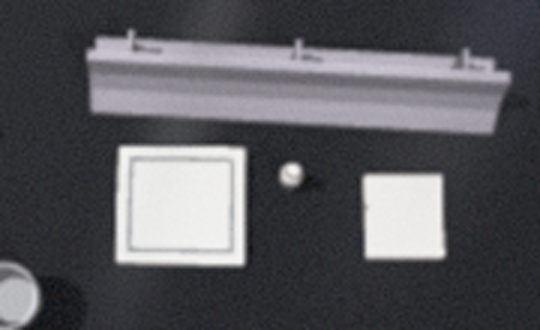

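The crop confirms the groove on the left board. The vial stands about 40 mm to its right and is clear of the push. The fence is yawed about -4.7° and its foot at the board is near x = 612. I'll approach the near edge from the robot side with two spread fingers lined up with the fence.

Request:
{"api": "jog_arm", "payload": {"motion": [[0,0,-6.45,0,0,0,80],[0,0,-6.45,0,0,0,80],[0,0,0,-32,-49.6,0,80],[0,0,0,-32,-49.6,0,80],[0,0,0,-32,-49.6,0,80],[0,0,0,-32,-49.6,0,80],[0,0,0,-32,-49.6,10,80],[0,0,0,-32,-49.6,20,80],[0,0,0,-32,-49.6,30,80],[0,0,0,-32,-49.6,30,80]]}}

```text
t: 1.85
eef_pos: [409.4, 183.3, 205.2]
tcp_rot: [3.141, 0.001, 3.059]
ft_force: [0.4, 0.2, 0.4]
opening: 0.84
grip_force: 0.0
```

Request:
{"api": "jog_arm", "payload": {"motion": [[0,0,0,0,0,40,80],[0,0,0,0,0,40,80],[0,0,0,0,0,25,80],[0,0,0,0,0,10,80],[0,0,0,0,0,4,80],[0,0,0,0,0,0,80]]}}

```text
t: 2.6
eef_pos: [408.8, 185.0, 87.1]
tcp_rot: [3.141, 0.001, 3.059]
ft_force: [-0.2, -0.2, 0.1]
opening: 0.84
grip_force: 0.0
```

Request:
{"api": "jog_arm", "payload": {"motion": [[0,0,0,0,-6,5,80],[0,0,0,-15,0,0,80],[0,0,0,-15,0,0,80],[0,0,0,-10,0,0,80],[0,0,0,-8,0,0,80],[0,0,0,-8,0,0,80],[0,0,0,-8,0,0,80],[0,0,0,-8,0,0,80],[0,0,0,-8,0,0,80],[0,0,0,0,0,0,80]]}}

```text
t: 3.85
eef_pos: [488.6, 172.3, 81.6]
tcp_rot: [3.141, 0.001, 3.059]
ft_force: [-0.2, -0.4, -0.0]
opening: 0.839
grip_force: 0.0
```

Run:
```python
from h import *
c=cam("side");print(env.state()["ft_force"])
d=cam("top")
a=cv2.resize(c["color"][130:330,210:450],None,fx=1.66,fy=1.66);b=cv2.resize(d["color"][130:330,210:450],None,fx=1.66,fy=1.66)
cv2.imwrite("pics/p1.png",np.hstack([a,b])[...,::-1])
```

```text
[-0.7772494  -0.14187546 -0.16448586]
```

View pics/p1.png

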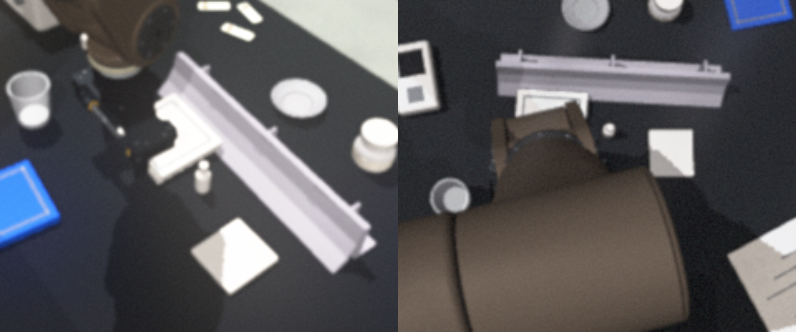

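The board now touches the fence foot and is square to it, with the vial at side (203,178) clear. I keep pushing.

Request:
{"api": "jog_arm", "payload": {"motion": [[0,0,0,-6,0,0,80],[0,0,0,-8,0,0,80],[0,0,0,-8,0,0,80],[0,0,0,-8,0,0,80],[0,0,0,-8,0,0,80],[0,0,0,-8,0,0,80],[0,0,0,-8,0,0,80],[0,0,0,-8,0,0,80],[0,0,0,-8,0,0,80],[0,0,0,0,0,0,80]]}}

```text
t: 5.2
eef_pos: [558.3, 166.5, 81.7]
tcp_rot: [3.141, 0.001, 3.059]
ft_force: [0.4, -0.1, -0.7]
opening: 0.84
grip_force: 0.0
```

Run:
```python
from h import *
c=cam("side");print(env.state()["ft_force"])
P=cloud(c);s=(abs(P[...,1]-105)<8)&(P[...,0]>530)&(P[...,0]<700)&(P[...,2]>3)
cv2.imwrite("pics/p2.png",cv2.resize(c["color"][130:310,230:450],None,fx=3,fy=3)[...,::-1])
q=P[s];print(q[np.argsort(q[:,2])][::8].round())
```

```text
[0.87132467 0.05137828 0.67771538]
[[609.  97.   3.]
 [610. 107.   6.]
 [613. 106.   8.]
 [618. 100.  10.]
 [569.  98.  12.]
 [622. 106.  13.]
 [572. 109.  14.]
 [623. 106.  17.]
 [622. 101.  17.]
 [581.  97.  19.]
 [626.  99.  20.]
 [576. 107.  21.]
 [580. 105.  24.]
 [581.  98.  26.]
 [585.  98.  27.]
 [600.  97.  28.]
 [591.  98.  30.]
 [587.  98.  32.]
 [591. 102.  34.]
 [590. 105.  35.]
 [594.  99.  38.]
 [597. 102.  40.]
 [601. 110.  43.]
 [597.  98.  44.]
 [604. 106.  47.]
 [608. 104.  49.]
 [614. 107.  54.]
 [613.  99.  57.]
 [614. 108.  60.]
 [621. 108.  63.]
 [626. 100.  67.]
 [625. 102.  69.]
 [630. 112.  72.]
 [630. 105.  74.]
 [635. 111.  77.]
 [637. 102.  79.]
 [638. 103.  81.]
 [639. 101.  85.]
 [647. 102.  86.]
 [645. 105.  89.]
 [648. 108.  91.]
 [649. 109.  94.]
 [549. 110. 123.]
 [574. 110. 124.]
 [541. 110. 124.]
 [569. 104. 125.]
 [545. 111. 125.]
 [536. 101. 125.]
 [542. 100. 125.]
 [561. 102. 125.]
 [546. 109. 125.]
 [554. 111. 126.]
 [532. 107. 126.]
 [557. 108. 126.]
 [575. 101. 127.]
 [542.  97. 127.]
 [559. 105. 232.]
 [586. 111. 234.]
 [569. 104. 238.]
 [5
[... 1961 characters left out ...]
566. 107. 336.]
 [551. 104. 337.]
 [581. 109. 338.]
 [542. 102. 339.]
 [578. 108. 340.]
 [566. 106. 341.]
 [550. 103. 342.]
 [534. 101. 343.]
 [554. 104. 344.]
 [571. 107. 345.]
 [557. 105. 347.]
 [571. 107. 347.]
 [568. 107. 348.]
 [571. 107. 350.]
 [568. 106. 351.]
 [560. 106. 352.]
 [562. 105. 354.]
 [551. 104. 354.]
 [534. 101. 356.]
 [550. 103. 357.]
 [533. 100. 359.]
 [560. 106. 360.]
 [540. 102. 361.]
 [560. 106. 363.]
 [562. 106. 364.]
 [545. 103. 366.]
 [541. 102. 367.]
 [547. 103. 369.]
 [533. 101. 371.]
 [554. 103. 372.]
 [540. 101. 374.]
 [536. 101. 376.]
 [550. 104. 378.]
 [531. 101. 380.]
 [550. 104. 382.]
 [539. 102. 384.]
 [533. 101. 387.]
 [531. 102. 391.]
 [535. 103. 395.]]
```

View pics/p2.png

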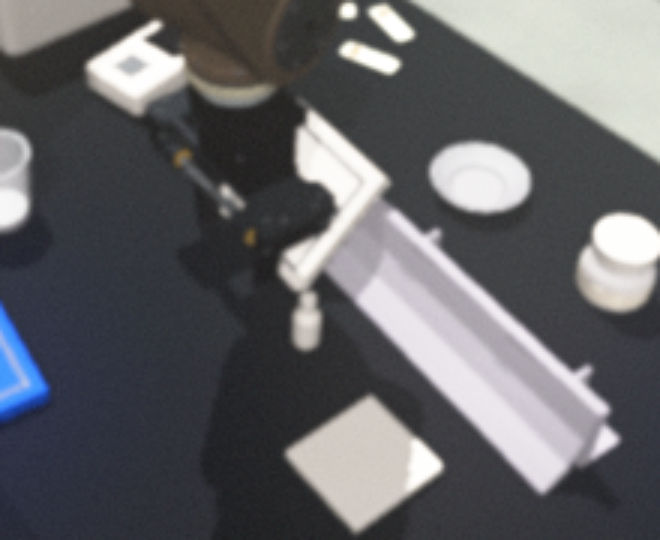

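The board has climbed to about 46° and sits square, with the vial clear. I push the last 30 mm or so.

Request:
{"api": "jog_arm", "payload": {"motion": [[0,0,0,-7,0,0,80],[0,0,0,-7,0,0,80],[0,0,0,-6,0,0,80],[0,0,0,-5,0,0,80],[0,0,0,-4,0,0,80],[0,0,0,0,0,0,80],[0,0,0,0,0,0,80]]}}

```text
t: 6.12
eef_pos: [586.6, 164.2, 81.8]
tcp_rot: [3.141, 0.001, 3.059]
ft_force: [0.4, -0.7, 0.8]
opening: 0.845
grip_force: 0.0
```

```bash
cat > q.py <<'E'
from h import *
print(env.state()["ft_force"])
c=cam("side");P=cloud(c);w=c["color"].min(-1)>110
n=np.array([.9966,-.082]);e=np.array([.082,.9966])
N=P[...,:2]@n-596;Y=P[...,:2]@e
for a,b in((128,142),(142,152),(180,230),(260,275)):
    s=w&(Y>a)&(Y<b)&(N>-60)&(N<90)&(P[...,2]<125)
    if s.sum()<8: continue
    print((a,b),[(z,np.round(np.median(N[s&(abs(P[...,2]-z)<5)]),0) if (s&(abs(P[...,2]-z)<5)).any() else None) for z in range(10,121,10)],"zmax",P[s][:,2].max().round())
E
python3 q.py
```

```text
[ 0.40842055 -0.66080922  0.84342933]
(128, 142) [(10, np.float64(10.0)), (20, np.float64(20.0)), (30, np.float64(26.0)), (40, np.float64(32.0)), (50, np.float64(34.0)), (60, np.float64(36.0)), (70, np.float64(42.0)), (80, np.float64(-12.0)), (90, np.float64(-1.0)), (100, np.float64(6.0)), (110, None), (120, np.float64(9.0))] zmax 124.0
(142, 152) [(10, np.float64(1.0)), (20, np.float64(6.0)), (30, np.float64(6.0)), (40, np.float64(14.0)), (50, np.float64(21.0)), (60, np.float64(25.0)), (70, np.float64(37.0)), (80, np.float64(33.0)), (90, np.float64(38.0)), (100, np.float64(43.0)), (110, np.float64(47.0)), (120, None)] zmax 111.0
(180, 230) [(10, None), (20, None), (30, None), (40, None), (50, None), (60, None), (70, None), (80, np.float64(32.0)), (90, np.float64(36.0)), (100, np.float64(40.0)), (110, np.float64(47.0)), (120, np.float64(-51.0))] zmax 120.0
(260, 275) [(10, None), (20, np.float64(-3.0)), (30, np.float64(-0.0)), (40, None), (50, None), (60, None), (70, None), (80, None), (90, None), (100, None), (110, None), (120, None)] zmax 32.0
```

The board leans at about 60° with its top at z = 111, which is the expected pose. I back off and check that it stays.

Request:
{"api": "jog_arm", "payload": {"motion": [[0,0,0,4,0,0,80],[0,0,0,10,0,0,80],[0,0,0,25,0,0,80],[0,0,0,40,0,0,80],[0,0,0,30,0,-40,80],[0,0,0,0,0,-60,80],[0,0,0,0,0,-60,80],[0,0,0,0,0,0,80]]}}

```text
t: 7.18
eef_pos: [478.1, 173.5, 245.6]
tcp_rot: [3.139, 0.007, 3.059]
ft_force: [-0.9, 0.4, -1.5]
opening: 0.84
grip_force: 0.0
```

```bash
python3 q.py
python3 - <<'E'
from h import *
c=cam("side");d=cam("top")
a=cv2.resize(c["color"][130:330,210:450],None,fx=1.66,fy=1.66);b=cv2.resize(d["color"][130:330,210:450],None,fx=1.66,fy=1.66)
cv2.imwrite("pics/p3.png",np.hstack([a,b])[...,::-1])
E
```

```text
[-0.90341238  0.36419856 -1.50999058]
(128, 142) [(10, np.float64(10.0)), (20, np.float64(19.0)), (30, np.float64(26.0)), (40, np.float64(31.0)), (50, np.float64(34.0)), (60, np.float64(37.0)), (70, np.float64(41.0)), (80, None), (90, None), (100, None), (110, None), (120, None)] zmax 70.0
(142, 152) [(10, np.float64(1.0)), (20, np.float64(4.0)), (30, np.float64(9.0)), (40, np.float64(14.0)), (50, np.float64(17.0)), (60, np.float64(22.0)), (70, np.float64(32.0)), (80, np.float64(32.0)), (90, np.float64(37.0)), (100, np.float64(44.0)), (110, np.float64(47.0)), (120, None)] zmax 111.0
(180, 230) [(10, np.float64(-10.0)), (20, np.float64(-6.0)), (30, np.float64(1.0)), (40, np.float64(6.0)), (50, np.float64(12.0)), (60, np.float64(18.0)), (70, np.float64(24.0)), (80, np.float64(29.0)), (90, np.float64(35.0)), (100, np.float64(40.0)), (110, np.float64(46.0)), (120, None)] zmax 113.0
(260, 275) [(10, np.float64(-9.0)), (20, np.float64(-5.0)), (30, np.float64(0.0)), (40, np.float64(6.0)), (50, np.float64(11.0)), (60, np.float64(17.0)), (70, np.float64(23.0)), (80, np.float64(28.0)), (90, np.float64(35.0)), (100, np.float64(40.0)), (110, np.float64(46.0)), (120, None)] zmax 112.0
```

View pics/p3.png

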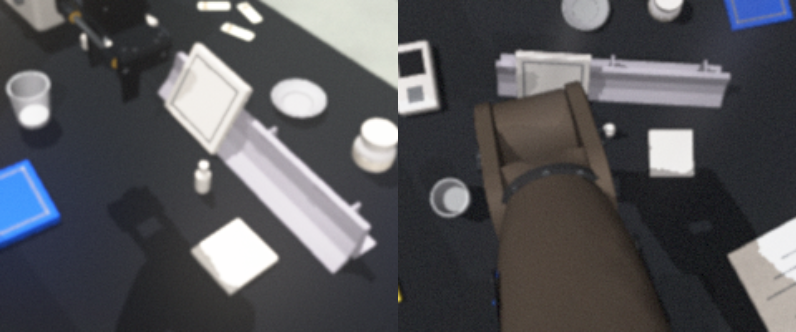

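The board stands leaning by itself, square to the fence, and the vial and small board haven't moved. Next I go over the top. First I check what is behind the fence.

Run:
```python
from h import *
n=np.array([.9966,-.082]);e=np.array([.082,.9966])
for k in("top","side"):
    P=cloud(cam(k));N=P[...,:2]@n-596;Y=P[...,:2]@e
    for a,b in((62,75),(75,110),(110,150)):
        s=(N>a)&(N<b)&(Y>110)&(Y<310)&(P[...,2]<160);z=P[s][:,2];print(k,a,b,len(z),np.percentile(z,[50,95,100]).round() if len(z) else "")
```

```text
top 62 75 55 [ 3.  7. 48.]
top 75 110 482 [0. 4. 7.]
top 110 150 768 [ 0. 14. 23.]
side 62 75 0 
side 75 110 115 [1. 3. 4.]
side 110 150 541 [ 1. 17. 21.]
```

Request:
{"api": "jog_arm", "payload": {"motion": [[0,0,0,-25,0,0,50],[0,0,0,-40,0,0,50],[0,0,0,-45,0,0,50],[0,0,0,-45,0,0,50],[0,0,0,-40,0,0,50],[0,0,0,-29,0,0,50],[0,0,0,0,0,0,50],[0,0,0,0,0,0,50]]}}

```text
t: 8.43
eef_pos: [700.3, 154.7, 240.2]
tcp_rot: [-3.141, -0.002, 3.059]
ft_force: [-0.2, 0.4, -0.4]
opening: 0.523
grip_force: 0.0
```

Request:
{"api": "jog_arm", "payload": {"motion": [[0,0,0,0,0,30,50],[0,0,0,0,0,30,50],[0,0,0,0,0,12,50],[0,0,0,0,0,0,50],[0,0,0,8,0,0,50],[0,0,0,8,0,0,50],[0,0,0,6,0,0,50],[0,0,0,6,0,0,50],[0,0,0,6,0,0,50],[0,0,0,0,0,0,50]]}}

```text
t: 9.68
eef_pos: [666.8, 157.5, 169.6]
tcp_rot: [3.142, -0.0, 3.059]
ft_force: [-0.3, 0.1, 0.1]
opening: 0.525
grip_force: 0.1
```

```bash
python3 q.py
```

```text
[-0.34510736  0.12468424  0.098587  ]
(128, 142) [(10, np.float64(10.0)), (20, np.float64(20.0)), (30, np.float64(27.0)), (40, np.float64(31.0)), (50, np.float64(34.0)), (60, np.float64(37.0)), (70, np.float64(42.0)), (80, None), (90, None), (100, None), (110, None), (120, None)] zmax 70.0
(142, 152) [(10, np.float64(2.0)), (20, np.float64(2.0)), (30, np.float64(10.0)), (40, np.float64(9.0)), (50, np.float64(15.0)), (60, np.float64(16.0)), (70, np.float64(22.0)), (80, np.float64(19.0)), (90, np.float64(23.0)), (100, np.float64(28.0)), (110, np.float64(32.0)), (120, np.float64(33.0))] zmax 118.0
(180, 230) [(10, np.float64(-11.0)), (20, np.float64(-7.0)), (30, np.float64(-3.0)), (40, np.float64(1.0)), (50, np.float64(5.0)), (60, np.float64(9.0)), (70, np.float64(13.0)), (80, np.float64(17.0)), (90, np.float64(21.0)), (100, np.float64(25.0)), (110, np.float64(30.0)), (120, np.float64(33.0))] zmax 118.0
(260, 275) [(10, np.float64(-12.0)), (20, np.float64(-7.0)), (30, np.float64(-3.0)), (40, np.float64(1.0)), (50, np.float64(4.0)), (60, np.float64(9.0)), (70, np.float64(13.0)), (80, np.float64(17.0)), (90, np.float64(20.0)), (100, np.float64(25.0)), (110, np.float64(29.0)), (120, np.float64(32.0))] zmax 117.0
```

It is pivoting cleanly, now at about 68° with its foot still in place. I continue past vertical.

Request:
{"api": "jog_arm", "payload": {"motion": [[0,0,0,6,0,0,50],[0,0,0,6,0,0,50],[0,0,0,6,0,0,50],[0,0,0,6,0,0,50],[0,0,0,6,0,0,50],[0,0,0,6,0,0,50],[0,0,0,6,0,0,50],[0,0,0,5,0,0,50],[0,0,0,0,0,0,50],[0,0,0,0,0,0,50]]}}

```text
t: 10.98
eef_pos: [620.5, 161.4, 169.7]
tcp_rot: [3.141, 0.0, 3.059]
ft_force: [-0.0, 0.2, 0.2]
opening: 0.525
grip_force: 0.0
```

```bash
python3 q.py
```

```text
[-0.00914196  0.20788185  0.19762626]
(128, 142) [(10, np.float64(10.0)), (20, np.float64(20.0)), (30, np.float64(26.0)), (40, np.float64(31.0)), (50, np.float64(34.0)), (60, np.float64(37.0)), (70, np.float64(43.0)), (80, None), (90, None), (100, None), (110, None), (120, None)] zmax 70.0
(142, 152) [(10, np.float64(8.0)), (20, np.float64(14.0)), (30, np.float64(23.0)), (40, np.float64(28.0)), (50, np.float64(-25.0)), (60, np.float64(-27.0)), (70, np.float64(-30.0)), (80, np.float64(-43.0)), (90, np.float64(-46.0)), (100, np.float64(-51.0)), (110, np.float64(-53.0)), (120, np.float64(-55.0))] zmax 115.0
(180, 230) [(10, np.float64(12.0)), (20, np.float64(19.0)), (30, np.float64(25.0)), (40, np.float64(31.0)), (50, np.float64(34.0)), (60, np.float64(36.0)), (70, np.float64(42.0)), (80, np.float64(-48.0)), (90, np.float64(-54.0)), (100, np.float64(-59.0)), (110, np.float64(-56.0)), (120, np.float64(-54.0))] zmax 117.0
(260, 275) [(10, np.float64(14.0)), (20, np.float64(19.0)), (30, np.float64(26.0)), (40, np.float64(31.0)), (50, np.float64(34.0)), (60, np.float64(37.0)), (70, np.float64(44.0)), (80, None), (90, None), (100, np.float64(-58.0)), (110, np.float64(-57.0)), (120, np.float64(-53.0))] zmax 116.0
```

It is past vertical and falling. I raise the tool clear and look.

Request:
{"api": "jog_arm", "payload": {"motion": [[0,0,0,0,0,0,50],[0,0,0,0,0,0,50],[0,0,0,0,0,0,50],[0,0,0,-20,0,-30,50],[0,0,0,-20,0,-50,50],[0,0,0,-20,40,-40,50],[0,0,0,0,50,-20,50],[0,0,0,0,50,0,50],[0,0,0,0,50,0,50],[0,0,0,0,0,0,50]]}}

```text
t: 12.28
eef_pos: [695.1, 349.2, 308.7]
tcp_rot: [3.141, -0.001, 3.063]
ft_force: [-0.2, 0.7, 0.7]
opening: 0.526
grip_force: 0.0
```

Run:
```python
from m import *
c=cam("side");d=cam("top")
for k in(c,d):
    for lo,hi in(((430,85),(600,300)),((430,-120),(570,0))):
        q,m=board(k,lo,hi);print(len(q),np.percentile(q,[2,50,98],axis=0).round())
a=cv2.resize(c["color"][130:330,210:450],None,fx=1.66,fy=1.66);b=cv2.resize(d["color"][130:330,210:450],None,fx=1.66,fy=1.66)
cv2.imwrite("pics/p4.png",np.hstack([a,b])[...,::-1])
```

```text
2019 [[471. 100.   0.]
 [528. 160.  14.]
 [591. 244.  17.]]
1303 [[458. -97.   1.]
 [498. -60.  10.]
 [542. -18.  13.]]
1478 [[470. 102.   4.]
 [536. 158.  14.]
 [591. 220.  19.]]
712 [[459. -98.   4.]
 [499. -60.  10.]
 [539. -21.  15.]]
```

View pics/p4.png

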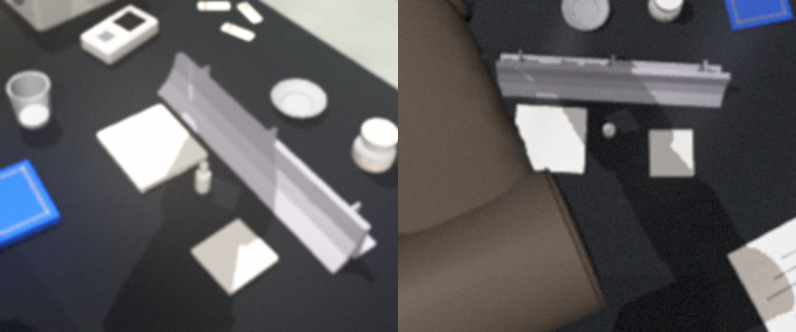

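The big board lies flat with its plain side up, at side (150,146) and top (552,138), face height 14 mm. It is in front of the upstand, and the vial and small board are untouched. I hand it in.

```bash
python3 -c "
from cell import env
print(env.job_done())"
```

```text
the job is handed in; nothing more can be done
None
```

The big board now lies flat, groove down, in front of the upstand. It leaned there by itself before I tipped it back, the small board was not moved, and the job was handed in at about 12 s.

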